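Feed two carry cases down the roller track

ROBOT

A 6-joint arm with a two-finger parallel gripper is mounted at the origin on the work surface. World frame = base frame: x ahead of the robot, y to its left, z up, the work surface at z = 0. Lengths are in m, angles in rad, forces in N, time in s.
With the tool pointing down it reaches from about 0.35 to 0.775 m from the base axis. Payload 5.5 kg.
Tool frame: the origin (TCP) lies between the finger pads; the fingertips stand 8 mm ahead of it and the grasp point (between the pads) lies 11 mm behind it; z points along the fingers, y is the line along which they close (so a half turn about z gives the same grasp; the last joint's range is limited). The gripper opens to 85 mm and grips with 20 to 120 N. Pads are 22 mm wide; open, the fingers measure 114 mm over their backs; the gripper's body (76 mm by 85 mm) begins 54 mm behind the grasp point. The pads swing forward as they close: fully open they stand 13 mm farther back than shut.
Start: joints at [-1.436, 0.313, 0.046, 1.304, 0, 1.431], TCP at [0.156, -0.553, 0.239] pointing down, gripper open.
Joint ranges: [-2.76, 2.76], [-0.86, 1.69], [-1.03, 1.26], [-2.2, 2.34], [-1.47, 1.5], [-3.14, 3.14]. Speed limits (rad/s): [2.57, 2.57, 3.14, 3.14, 3.14, 3.14].

INTERFACE

Orientations are given as a unit quaternion [w, x, y, z].
In Python, from workcell import status, vision, job gives the robot as it stands. The module is installed in compiled form; this text tells all that it offers.
- The arm moves only by the tool apply_moves, never from a script. Its argument "moves" is one flat list of numbers, 6 for each row, row after row: the shift along the world's x, y, z in units of 25 mm (1.0 is 25 mm), then the turn, a rotation vector about the world's x, y, z in rad. In form: [x, y, z, rx, ry, rz, x, y, z, rx, ry, rz, ...]. A call has 1 to 20 rows; each row is the pose to reach, as a shift and turn from the pose commanded when the call began; what a row does not reach only later rows make up. A row lasts 1/12 s, in which the tool goes at most 41.7 mm and 7.16 degrees, less where a joint would pass 70% of its speed; a pose out of reach is approached as far as the arm can. A call with a gripper value outside its range is refused whole. "claw" is the opening in per cent of the stroke, from 0 (shut) to 100 (fully open), set as the call begins (left out, the last holds). The fingers move at their own pace and stop on an object; "newtons" is the grip in N (left out, the last holds). Time passes only in rows, so rows that repeat a pose let the fingers close. It gives the time, the measured TCP pose, the force, the opening and the grip force at its end, in the units of the state.
- status.get_state(): the state, without advancing time (a new reading comes with each control period).
- vision.read_camera(name): name is "scene" or "top" or "wrist"; returns a dict with "image" (400x640x3 uint8, blue, green, red), "camera_matrix" (3x3 intrinsics, pixels), "dist_coeffs" ([k1, k2, p1, p2, k3] as OpenCV has them; the pictures are not rectified), "camera_from_world" (4x4, takes a point from world to camera coordinates). Camera axes: x right, y down, z forward; pixel columns grow to the right and rows downward; lengths in m; the calibration is good to about 2 mm. A picture is of the moment at which its call begins. There is no depth.
- job.hand_in(): hands the job in; it is judged then, once.
The state is a dict: "clock": time; "joint_pos": joint angles; "qvel": joint speeds; "tau": joint torques, N m; "tcp_pos": TCP position; "orientation": TCP orientation; "wrist_force": force on the tool from outside, world axes, zero at the start; "ft_torque": the same for the moment, N m; "finger_gap": finger opening in m; "grip_force": force on a finger pad.
Only numpy, scipy, OpenCV 4.12 (cv2) and the standard library are available. Lean on these libraries where they do the work, as an engineer would, in place of code of your own. Each camera call takes 0.05 s, during which the arm holds its last target. There are 200 camera calls.

TASK

Load the sloped roller track on the workshop bench: set the red carry case on the upper end of the rollers and let it roll down to the yellow stop, then set the blue carry case on the upper end in the same way so that it rolls down against the red one. Put each case on the rollers lengthwise, upright, lowered onto them rather than dropped, and leave the yellow case where it stands.

Things in the scene. Friction and masses are not known exactly. Their poses are not given: they have to be found in the camera images.
- track: fixed gravity track of free-turning steel rollers between aluminium rails. Origin: on the bench under its middle, z up. It runs along its y, 360 mm, falling 0.14 rad to -y; roller tops 75 mm + 0.14 y above the bench. Lane 86 mm wide (x); rails 14 mm above the rollers. Yellow stop, face at y = -178 mm, at the low end. Load case centres at y = 90 to 125 mm, x = 0: they roll off at once, 1 to 2 s to the stop.
- red_case: red plastic carry case, about 350 g: 60 (x) by 100 (y) by 44 mm high, origin at the centre of its underside, z up. Black handle bar along y over the middle of the lid: 18 mm wide (x), 80 long (y), 62 to 80 mm above the underside, on posts at its ends (60 mm free between them). Same either way round. Rolls with its y along the track. Stands on the bench; loaded first.
- blue_case: blue carry case, the same size, shape, handle and axes as the red one; origin at the centre of its underside. Stands on the bench; loaded second.
- yellow_case: yellow carry case, the same size, shape and axes as the red one; origin at the centre of its underside. A bystander: leave it. The three cases change places from run to run.
Things that resemble listed ones, but are neither listed nor needed, are in the scene too. Several things look just like the red_case: the one meant starts farthest from the robot's base.

How it is judged:
By the outcome, as a careful person would: the job done as asked, in the order asked, and still so for the second after the job is handed in, with the robot touching nothing.
It also fails if it takes over 59 s, if anything falls off the work surface, if the arm or the gripper's body presses on something with over 40 N, if the wrist force passes 120 N, or if a joint passes its speed limit or range.

## Working session

There is one attempt and no reset: what is moved stays moved. The work goes in short steps, Python scripts to look and compute and a tool call to move; the robot and the scene stay as the last step left them, time stands still between calls to the robot, and variables do not carry over. Pictures are saved under pics/ and viewed, at most 10 in all, crops included, and the job is handed in when it is done.

Besides the shell and the picture viewer there is one more tool, called as a command line: name --argument value ..., lists and objects as JSON in quotes. apply_moves: Moves the arm, as the interface text tells. Its arguments: {"type":"object","properties":{"moves":{"type":"array","items":{"type":"number"}},"claw":{"type":"number"},"newtons":{"type":"number"}},"required":["moves"]}

```bash
mkdir -p pics; cat > h.py <<'E'
import numpy as np, cv2
from workcell import status, vision, job
def cam(n,save=None):
    c=vision.read_camera(n)
    if save: cv2.imwrite('pics/'+save,c['image'])
    return c
def ray(c,px):
    u=cv2.undistortPoints(np.array(px,float).reshape(-1,1,2),np.array(c['camera_matrix']),np.array(c['dist_coeffs']))[:,0]
    T=np.array(c['camera_from_world']);R=T[:3,:3]
    return -R.T@T[:3,3], np.c_[u,np.ones(len(u))]@R
def onz(c,px,z):
    o,d=ray(c,px); return o+d*((z-o[2])/d[:,2])[:,None]
E
python3 - <<'E'
from h import *
a=cam('top','top.png');b=cam('scene','scene.png')
for c in(a,b): print(ray(c,[[320,200]]))
print(status.get_state()['clock'],status.get_state()['orientation'])
E
```

```text
(array([0.43169716, 0.09811252, 0.71907056]), array([[ 0.05203597,  0.0211427 , -0.99846681]]))
(array([ 0.70398732, -0.27630041,  0.69644251]), array([[-0.28858602,  0.49350668, -0.82087985]]))
0.1 [-8.12183809e-04  9.90572865e-01  1.36984450e-01  4.42027347e-06]
```

View pics/top.png

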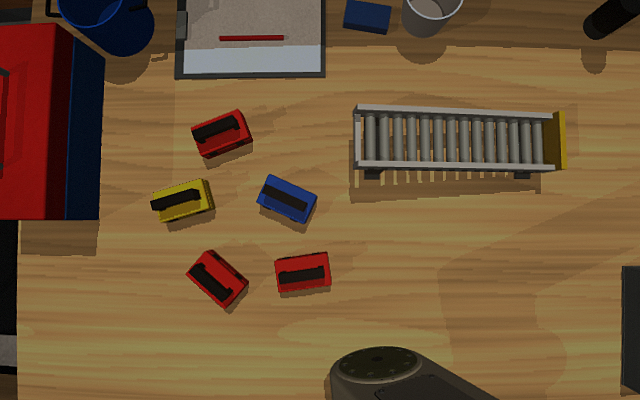

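View pics/scene.png

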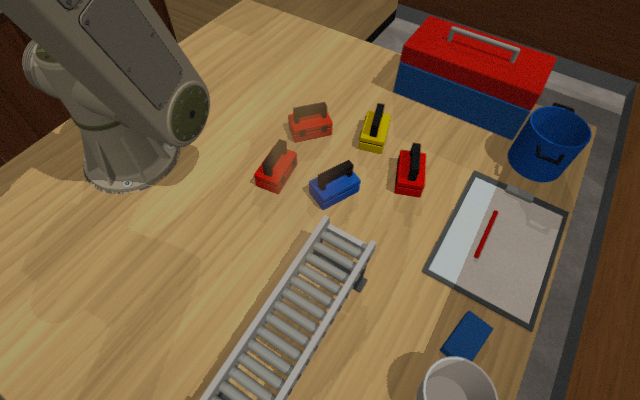

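The top view (x up, y left) has the track's upper end at about (358,138) and its yellow stop at (560,140). Red candidates are at (221,133), (217,279) and (302,272). The blue case is at (287,199) and the yellow at (181,201). The toolbox, red pen, blue cup and blue block are clutter. (221,133) looks farthest from the base. Next I'll measure it and check a crop.

```bash
cat >> h.py <<'E'
def handle(c,seed,r=42,z=.08):
    """dark handle blob nearest the seed -> centre (world at z), yaw of its long axis, length, width"""
    im=c['image'];x,y=seed;m=np.zeros(im.shape[:2],np.uint8)
    cv2.circle(m,(int(x),int(y)),r,255,-1)
    k=((im.max(2)<60)*m).astype(np.uint8)
    k=cv2.morphologyEx(k,cv2.MORPH_OPEN,np.ones((3,3),np.uint8))
    cs=cv2.findContours(k,cv2.RETR_EXTERNAL,cv2.CHAIN_APPROX_NONE)[0]
    q=max(cs,key=cv2.contourArea)[:,0]
    w=onz(c,q,z)[:,:2]
    (cx,cy),(a,b),t=cv2.minAreaRect((w*1000).astype(np.float32))
    t=t if a>=b else t+90
    return np.round([cx,cy]),round((t+90)%180-90,1),round(max(a,b)),round(min(a,b))
def lid(c,seed,r=45,z=.044):
    im=c['image'];x,y=seed
    hsv=cv2.cvtColor(im,cv2.COLOR_BGR2HSV)
    m=np.zeros(im.shape[:2],np.uint8);cv2.circle(m,(int(x),int(y)),r,255,-1)
    k=(((hsv[...,1]>190)&(hsv[...,2]>60))*m).astype(np.uint8)
    k=cv2.morphologyEx(k,cv2.MORPH_OPEN,np.ones((3,3),np.uint8))
    cs=cv2.findContours(k,cv2.RETR_EXTERNAL,cv2.CHAIN_APPROX_NONE)[0]
    w=onz(c,max(cs,key=cv2.contourArea)[:,0],z)[:,:2]
    (cx,cy),(a,b),t=cv2.minAreaRect((w*1000).astype(np.float32))
    t=t if a>=b else t+90
    return np.round([cx,cy]),round((t+90)%180-90,1),round(max(a,b)),round(min(a,b))
E
python3 - <<'E'
from h import *
c=cam('top');im=c['image']
for n,s in dict(redA=(221,133),redB=(217,279),redC=(302,272),blue=(287,199),yel=(181,201)).items():
    print(n,handle(c,s),lid(c,s), np.hypot(*handle(c,s)[0]))
# track: upper-end cross-bar & stop corners
for z,p in((.1,(356,105)),(.1,(356,168)),(.06,(553,115)),(.06,(553,170))): print(onz(c,[p],z))
a=cv2.resize(im[80:320,130:350],None,fx=2.4,fy=2.4,interpolation=2)
b=cv2.resize(im[90:200,340:580],(0,0),fx=2.2,fy=2.2,interpolation=2)
cv2.imwrite('pics/c1.png',a[:576]);cv2.imwrite('pics/c2.png',cv2.resize(im[90:200,340:580],None,fx=3.3,fy=3.3,interpolation=2))
E
```

```text
redA (array([592., 300.]), -68.6, 84, 29) (array([596., 303.]), -68.6, 101, 59) 663.6746190717255
redB (array([321., 305.]), 49.3, 82, 29) (array([321., 306.]), 49.5, 99, 67) 442.7934055516184
redC (array([334., 145.]), -81.6, 80, 21) (array([334., 145.]), -81.5, 99, 62) 364.1167395218188
blue (array([469., 175.]), 65.3, 82, 18) (array([511., 208.]), 0.5, 6, 4) 500.5856570058715
yel (array([466., 371.]), -73.3, 90, 23) (array([467., 373.]), -73.3, 106, 60) 595.6483862145519
[[0.62827329 0.04926449 0.1       ]]
[[0.51869403 0.0498106  0.1       ]]
[[ 0.62485203 -0.3217493   0.06      ]]
[[ 0.52169283 -0.31757491  0.06      ]]
```

View pics/c1.png

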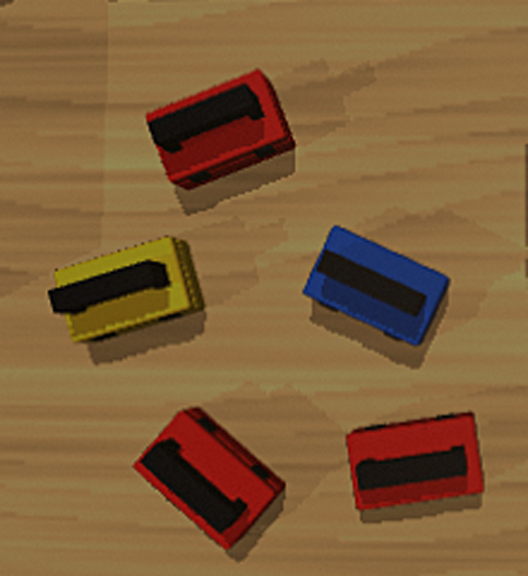

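View pics/c2.png

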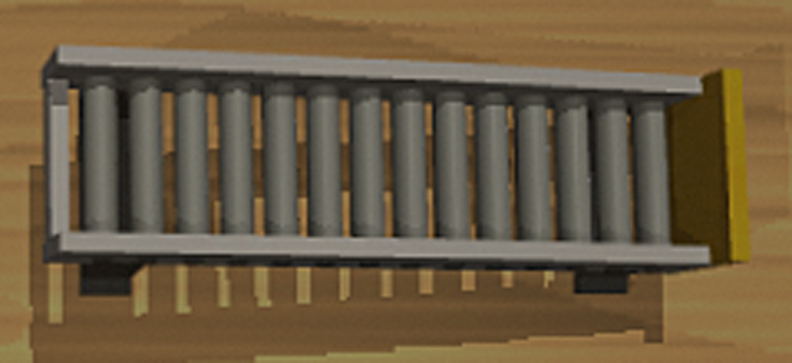

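The crop shows red A at (221,133) is a normal case like the other red ones, 664 mm from the base against 443 and 364 mm. It is the one meant. The track crop shows clear rail edges, so I'll compute its pose from those.

```bash
python3 - <<'E'
from h import *
c=cam('top')
p=lambda x,y:(340+x/3.3,90+y/3.3)
L=onz(c,[p(60,46),p(68,68),p(62,232),p(62,250)],.1142)
R=onz(c,[p(702,78),p(700,96),p(708,248),p(710,264)],.065)
print(L.round(4));print(R.round(4))
S=onz(c,[p(738,70),p(745,260)],.08);print(S.round(4))
l=(L[1]+L[2])/2; r=(R[1]+R[2])/2
d=l-r; l2=(L[0]+L[3])/2;r2=(R[0]+R[3])/2
for a,b in((l,r),(l2,r2)):
    d=a-b;print(a.round(4),b.round(4),'mid',((a+b)/2).round(4),'len',np.hypot(*d[:2]),'yaw of track y',np.degrees(np.arctan2(d[1],d[0])))
s=status.get_state();print(s['tcp_pos'],s['joint_pos'])
E
```

```text
[[0.6256 0.0467 0.1142]
 [0.6141 0.0427 0.1142]
 [0.5296 0.0462 0.1142]
 [0.5205 0.0463 0.1142]]
[[ 0.6259 -0.3182  0.065 ]
 [ 0.6157 -0.3165  0.065 ]
 [ 0.53   -0.3177  0.065 ]
 [ 0.521  -0.3185  0.065 ]]
[[ 0.6263 -0.3295  0.08  ]
 [ 0.5213 -0.3289  0.08  ]]
[0.5719 0.0444 0.1142] [ 0.5728 -0.3171  0.065 ] mid [ 0.5723 -0.1363  0.0896] len 0.36154629448428793 yaw of track y 90.14910468352117
[0.573  0.0465 0.1142] [ 0.5735 -0.3183  0.065 ] mid [ 0.5733 -0.1359  0.0896] len 0.3648152295573517 yaw of track y 90.07326856964099
[ 0.15599892 -0.5531394   0.23876544] [-1.43557472e+00  3.13704053e-01  4.54385707e-02  1.30361940e+00
  2.12578662e-05  1.43119825e+00]
```

apply_moves --moves '[13.8,18,0,0,0,1.67,13.8,18,0,0,0,1.67,13.8,18,0,0,0,1.67,13.8,18,0,0,0,1.67,13.8,18,0,0,0,1.67,13.8,18,0,0,0,1.67,13.8,18,0,0,0,1.67,13.8,18,0,0,0,1.67,13.8,18,0,0,0,1.67,13.8,18,0,0,0,1.67,13.8,18,0,0,0,1.67,13.8,18,0,0,0,1.67,13.8,18,0,0,0,1.67,17.5,34.1,-1,0,0,1.67,17.5,34.1,-1,0,0,1.67,17.5,34.1,-1,0,0,1.67,17.5,34.1,-1,0,0,1.67,17.5,34.1,-1,0,0,1.67,17.5,34.1,-1,0,0,1.67,17.5,34.1,-1,0,0,1.67]' --claw 60 --newtons 40

```text
clock: 1.87
tcp_pos: [0.5576, 0.1607, 0.2224]
orientation: [0.0, 0.563, 0.826, -0.0]
wrist_force: [0.8, -1.5, 0.9]
finger_gap: 0.0512
grip_force: 0.0
```

apply_moves --moves '[1.4,5.5,-1.2,0,0,0,1.4,5.5,-1.2,0,0,0,1.4,5.5,-1.2,0,0,0,1.4,5.5,-1.2,0,0,0,1.4,5.5,-1.2,0,0,0,1.4,5.5,-1.2,0,0,0]'

```text
clock: 2.37
tcp_pos: [0.592, 0.2971, 0.1913]
orientation: [-0.0, 0.562, 0.827, -0.001]
wrist_force: [-0.3, -0.3, 0.8]
finger_gap: 0.0509
grip_force: 0.0
```

```bash
python3 - <<'E'
from h import *
c=cam('wrist','w1.png');s=status.get_state();print(s['tcp_pos'])
print(ray(c,[[320,200]]))
T=np.array(c['camera_from_world'])
p=np.array([[.594,.300,.08],[*s['tcp_pos'][:2],.08]])
print(cv2.projectPoints(p,cv2.Rodrigues(T[:3,:3])[0],T[:3,3],np.array(c['camera_matrix']),np.array(c['dist_coeffs']))[0][:,0])
E
```

```text
[0.59217706 0.2960516  0.1919476 ]
(array([0.56100318, 0.37271809, 0.32551362]), array([[ 0.12415367, -0.30197047, -0.9452595 ]]))
[[323.37433264 194.27221816]
 [319.58534141 197.69401463]]
```

View pics/w1.png

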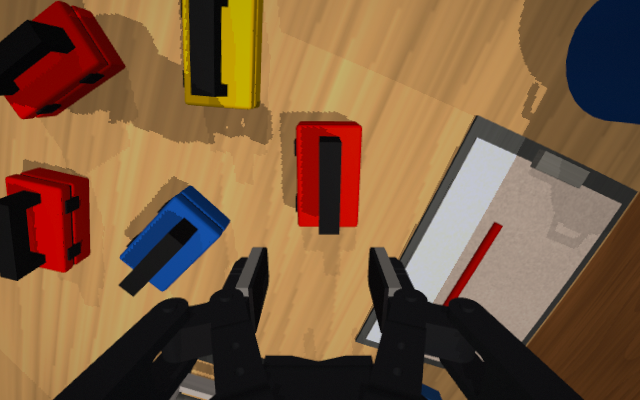

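The wrist view shows the red target's handle upright in the picture, corners about (320,137) to (340,234). The blue handle runs from (190,228) to (128,287).

```bash
python3 - <<'E'
from h import *
c=cam('wrist');s=status.get_state();print(s['tcp_pos'])
print('red',handle(c,(330,185),55),'blue',handle(c,(160,258),55), 'redlid',lid(c,(330,175),70))
print(onz(c,[(320,137),(341,137),(319,234),(340,234)],.08).mean(0))
E
```

```text
[0.59241566 0.29536461 0.19252598]
red (array([596., 308.]), -68.7, 83, 17) blue (array([475., 187.]), 65.5, 101, 17) redlid (array([596., 307.]), -68.7, 101, 59)
[0.59742851 0.30581033 0.08      ]
```

apply_moves --moves '[0.16,0.42,-2,0,0,0,0.16,0.42,-3.6,0,0,0,0.16,0.42,-4.6,0,0,0,0.16,0.42,-5.2,0,0,0,0.16,0.42,-5.2,0,0,0,0.16,0.42,-5.2,0,0,0]'

```text
clock: 2.97
tcp_pos: [0.5964, 0.305, 0.0627]
orientation: [-0.0, 0.564, 0.826, -0.001]
wrist_force: [-0.9, 0.8, 0.9]
finger_gap: 0.0511
grip_force: 0.0
```

apply_moves --moves '[0,0,0,0,0,0,0,0,0,0,0,0,0,0,0,0,0,0,0,0,0,0,0,0,0,0,0,0,0,0,0,0,0,0,0,0]' --claw 0 --newtons 40

```text
clock: 3.47
tcp_pos: [0.5982, 0.3068, 0.0653]
orientation: [0.002, 0.563, 0.826, 0.002]
wrist_force: [0.5, -1.7, 5.5]
finger_gap: 0.017
grip_force: 40.8
```

apply_moves --moves '[0,0,1,0,0,0,0,0,2.2,0,0,0,0,0,3.6,0,0,0,-0.05,-0.6,4.8,0.01,0.002,-0.03,-0.13,-1.8,5.4,0.02,0.005,-0.06,-0.22,-3.0,5.4,0.035,0.007,-0.1,-0.3,-4.2,5.4,0.05,0.01,-0.13,-0.4,-5.4,5.4,0.06,0.012,-0.16,-0.5,-6.6,5.4,0.075,0.014,-0.2,-0.6,-7.8,5.4,0.09,0.017,-0.24,-0.7,-9,5.4,0.1,0.019,-0.27,-0.75,-10.2,5.4,0.11,0.021,-0.3,-0.8,-11.4,5.4,0.12,0.023,-0.33,-0.88,-12.5,5.4,0.13,0.025,-0.35,-0.94,-13.3,5.4,0.1384,0.0261,-0.3729,-0.94,-13.7,5.4,0.1384,0.0261,-0.3729,-0.94,-13.75,5.4,0.1384,0.0261,-0.3729,-0.94,-13.75,5.4,0.1384,0.0261,-0.3729]'

```text
clock: 4.97
tcp_pos: [0.573, -0.0374, 0.1975]
orientation: [-0.05, 0.705, 0.705, 0.05]
wrist_force: [0.1, 0.9, -4.1]
finger_gap: 0.0173
grip_force: 40.3
```

```bash
python3 - <<'E'
from h import *
from scipy.spatial.transform import Rotation as R
s=status.get_state();print(s['tcp_pos'],R.from_quat(np.array(s['orientation'])[[1,2,3,0]]).as_matrix().round(3),s['finger_gap'],s['wrist_force'])
a=cam('top');b=cam('scene');cv2.imwrite('pics/p1.png',np.vstack([a['image'][60:300,140:600],b['image'][60:400,150:610]]))
E
```

```text
[ 0.57301663 -0.03742139  0.19753984] [[ 0.    1.   -0.  ]
 [ 0.99 -0.    0.14]
 [ 0.14 -0.   -0.99]] 0.017268664816508527 [ 0.14297786  0.87201459 -4.09062279]
```

View pics/p1.png

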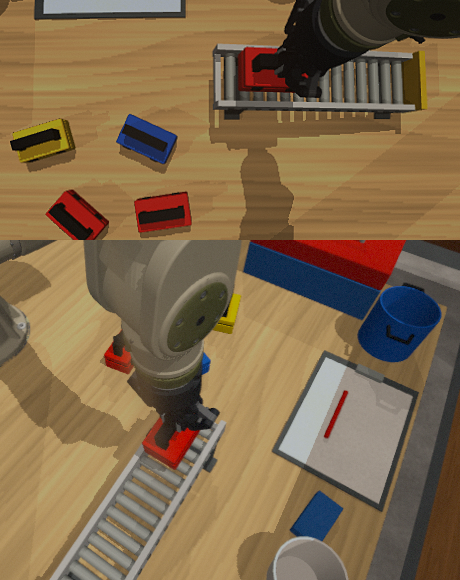

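The red case is held squarely over the upper end of the lane, tilted with it. Now I'll lower it.

apply_moves --moves '[0,0,-0.6,0,0,0,0,0,-1.1,0,0,0,0,0,-1.4,0,0,0,0,0,-1.56,0,0,0,0,0,-1.64,0,0,0,0,0,-1.64,0,0,0]'

```text
clock: 5.57
tcp_pos: [0.5731, -0.0366, 0.1565]
orientation: [-0.05, 0.705, 0.706, 0.049]
wrist_force: [-0.0, 0.1, -3.6]
finger_gap: 0.0171
grip_force: 40.3
```

apply_moves --moves '[0,0,-0.06,0,0,0,0,0,-0.1,0,0,0,0,0,-0.1,0,0,0]'

```text
clock: 5.82
tcp_pos: [0.5737, -0.0374, 0.1549]
orientation: [-0.049, 0.705, 0.706, 0.05]
wrist_force: [-0.5, -0.3, -2.2]
finger_gap: 0.0173
grip_force: 40.7
```

apply_moves --moves '[0,0,-0.04,0,0,0,0,0,-0.06,0,0,0,0,0,-0.06,0,0,0]'

```text
clock: 6.07
tcp_pos: [0.5737, -0.0377, 0.1549]
orientation: [-0.048, 0.705, 0.705, 0.05]
wrist_force: [-3.3, -1.7, 7.2]
finger_gap: 0.0171
grip_force: 41.9
```

apply_moves --moves '[0,0,0,0,0,0,0,0,0,0,0,0,0,0,0,0,0,0,0,0,0,0,0,0,0,0,0,0,0,0,0,0,0,0,0,0,0,0,0,0,0,0,0,0,0,0,0,0,0,0,0,0,0,0,0,0,0,0,0,0,0,0,0,0,0,0,0,0,0,0,0,0]' --claw 60

```text
clock: 7.07
tcp_pos: [0.5731, -0.0372, 0.1526]
orientation: [-0.049, 0.705, 0.706, 0.05]
wrist_force: [0.1, 0.2, 0.4]
finger_gap: 0.0513
grip_force: 0.0
```

```bash
python3 - <<'E'
from h import *
c=cam('top');h=cv2.cvtColor(c['image'],cv2.COLOR_BGR2HSV)
m=((h[...,1]>190)&(h[...,2]>60)&((h[...,0]<8)|(h[...,0]>172)));m[:, :350]=0;m[:95]=0;m[185:]=0
y,x=np.nonzero(m);print(len(x),x.min(),x.max(),y.min(),y.max())
print(onz(c,[(x.min(),y.mean()),(x.max(),y.mean())],.105))
s=cam('scene');b=s['image'];print(status.get_state()['tcp_pos'],status.get_state()['wrist_force'])
print('blue',handle(c,(287,199)))
cv2.imwrite('pics/p2.png',np.vstack([c['image'][60:300,140:600],b[60:400,150:610]]))
E
```

```text
1106 449 513 120 157
[[ 0.55952678 -0.10861696  0.105     ]
 [ 0.56021609 -0.21978016  0.105     ]]
[ 0.57313158 -0.03722782  0.15264941] [-0.43218751  0.28842423  0.63393087]
blue (array([469., 175.]), 65.3, 82, 18)
```

View pics/p2.png

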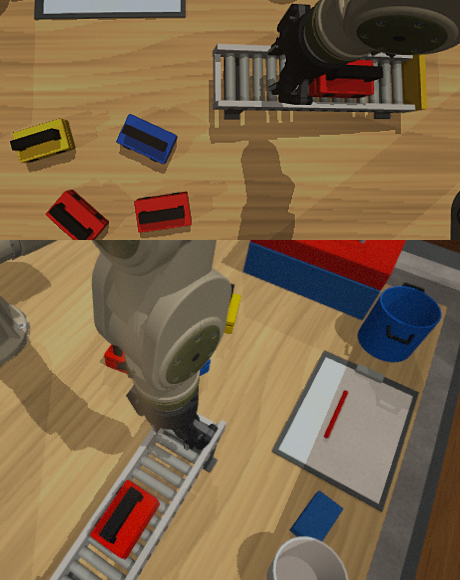

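Red is rolling down the lane cleanly. Next I'll go to the blue case.

apply_moves --moves '[0,0,0.8,0,0,0,0,0,1.5,0,0,0,-0.4,1.0,1.8,-0.02,0.004,-0.06,-1.1,2.3,1.8,-0.04,0.009,-0.13,-1.8,3.7,1.8,-0.06,0.013,-0.19,-2.5,5.1,1.8,-0.08,0.018,-0.25,-3.2,6.5,1.6,-0.1,0.022,-0.31,-3.8,7.7,1.4,-0.12,0.027,-0.38,-4.16,8.5,1.2,-0.1378,0.0302,-0.4303,-4.16,8.5,1.2,-0.1378,0.0302,-0.4303,-4.16,8.5,1.2,-0.1378,0.0302,-0.4303,-4.16,8.5,1.2,-0.1378,0.0302,-0.4303]'

```text
clock: 8.17
tcp_pos: [0.4695, 0.1752, 0.1829]
orientation: [0.0, 0.842, 0.54, 0.0]
wrist_force: [-0.1, -0.2, -0.6]
finger_gap: 0.0514
grip_force: 0.0
```

```bash
python3 - <<'E'
from h import *
s=status.get_state();print(s['tcp_pos'],s['orientation'])
c=cam('wrist','w2.png');T=np.array(c['camera_from_world'])
q=cv2.projectPoints(np.array([[.469,.175,.08]]),cv2.Rodrigues(T[:3,:3])[0],T[:3,3],np.array(c['camera_matrix']),np.array(c['dist_coeffs']))[0][0,0]
print(q,handle(c,q,60))
t=cam('top');h=cv2.cvtColor(t['image'],cv2.COLOR_BGR2HSV)
m=((h[...,1]>190)&(h[...,2]>60)&((h[...,0]<8)|(h[...,0]>172)));m[:, :350]=0;m[:95]=0;m[185:]=0
y,x=np.nonzero(m);print(onz(t,[(x.min(),y.mean()),(x.max(),y.mean())],.105))
E
```

```text
[0.46952966 0.17515941 0.18285165] [2.39361407e-04 8.41547413e-01 5.40183108e-01 3.21180900e-04]
[318.34299825 199.18900024] (array([472., 179.]), 65.3, 83, 17)
[[ 0.56508149 -0.1988829   0.105     ]
 [ 0.56620113 -0.3127532   0.105     ]]
```

View pics/w2.png

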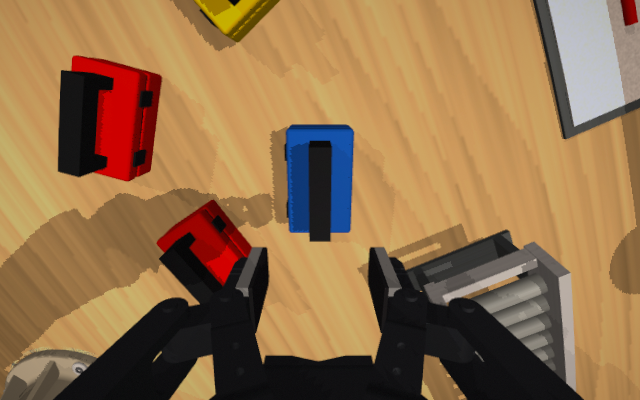

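The wrist view has blue's handle centred at about (319,190), between the fingers and aligned with them. Red has reached the stop. Now I'll grasp blue.

apply_moves --moves '[0.06,0.08,-1.6,0,0,0,0.06,0.08,-3.1,0,0,0,0.06,0.08,-4.2,0,0,0,0.06,0.08,-4.76,0,0,0,0.06,0.08,-4.76,0,0,0,0.06,0.08,-4.76,0,0,0]'

```text
clock: 8.77
tcp_pos: [0.4707, 0.1761, 0.0633]
orientation: [-0.0, 0.842, 0.539, -0.001]
wrist_force: [0.5, 0.6, -0.1]
finger_gap: 0.0514
grip_force: 0.0
```

apply_moves --moves '[0,0,0,0,0,0,0,0,0,0,0,0,0,0,0,0,0,0,0,0,0,0,0,0,0,0,0,0,0,0,0,0,0,0,0,0]' --claw 0 --newtons 40

```text
clock: 9.27
tcp_pos: [0.4722, 0.1774, 0.0653]
orientation: [0.001, 0.842, 0.54, 0.002]
wrist_force: [0.5, -0.7, 6.0]
finger_gap: 0.0173
grip_force: 40.7
```

apply_moves --moves '[0,0,1,0,0,0,0,0,2.2,0,0,0,0,0,3.6,0,0,0,0.1,-0.2,4.8,0.01,-0.002,0.03,0.4,-0.8,5.4,0.025,-0.005,0.08,0.9,-1.8,5.6,0.04,-0.009,0.13,1.4,-2.9,5.6,0.06,-0.013,0.18,1.9,-4,5.6,0.075,-0.016,0.23,2.4,-5.1,5.6,0.09,-0.02,0.28,2.9,-6.2,5.6,0.11,-0.024,0.33,3.4,-7.2,5.6,0.12,-0.027,0.38,3.8,-8,5.5,0.13,-0.029,0.41,4.08,-8.45,5.36,0.1378,-0.0302,0.4303,4.08,-8.56,5.36,0.1378,-0.0302,0.4303,4.08,-8.56,5.36,0.1378,-0.0302,0.4303,4.08,-8.56,5.36,0.1378,-0.0302,0.4303]'

```text
clock: 10.6
tcp_pos: [0.5719, -0.0362, 0.1975]
orientation: [-0.05, 0.705, 0.705, 0.049]
wrist_force: [0.8, -0.2, -2.8]
finger_gap: 0.0172
grip_force: 40.0
```

```bash
python3 - <<'E'
from h import *
from scipy.spatial.transform import Rotation as R
s=status.get_state();print(s['tcp_pos'],R.from_quat(np.array(s['orientation'])[[1,2,3,0]]).as_matrix().round(3),s['finger_gap'],s['wrist_force'])
a=cam('top');b=cam('scene');cv2.imwrite('pics/p3.png',np.vstack([a['image'][60:300,140:600],b['image'][60:400,150:610]]))
E
```

```text
[ 0.57192632 -0.03616901  0.19746032] [[ 0.     1.    -0.001]
 [ 0.99   0.     0.14 ]
 [ 0.14  -0.001 -0.99 ]] 0.01721653471898416 [ 0.82331148 -0.22113087 -2.78486191]
```

View pics/p3.png

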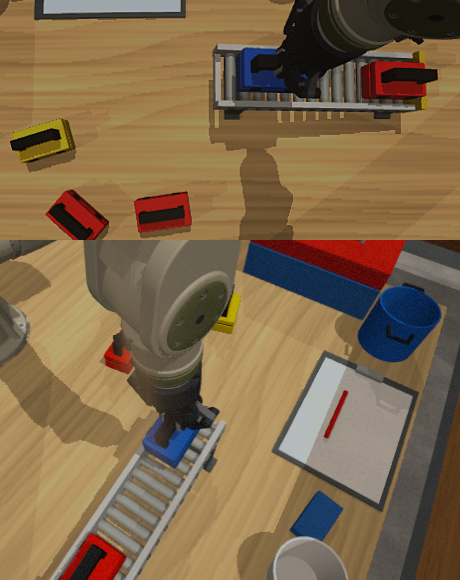

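Red sits at the stop, and blue is held squarely over the upper end. I'll lower it the same way as red.

apply_moves --moves '[0.03,0,-0.6,0,0,0,0.03,0,-1.1,0,0,0,0.03,0,-1.4,0,0,0,0.03,0,-1.56,0,0,0,0.03,0,-1.64,0,0,0,0.03,0,-1.68,0,0,0,0.03,0,-1.72,0,0,0,0.03,0,-1.72,0,0,0]'

```text
clock: 11.37
tcp_pos: [0.5737, -0.0367, 0.1552]
orientation: [-0.049, 0.705, 0.706, 0.05]
wrist_force: [-0.6, -0.7, -2.5]
finger_gap: 0.0173
grip_force: 40.0
```

apply_moves --moves '[0,0,-0.04,0,0,0,0,0,-0.06,0,0,0,0,0,-0.06,0,0,0]'

```text
clock: 11.62
tcp_pos: [0.5738, -0.0371, 0.155]
orientation: [-0.048, 0.705, 0.705, 0.05]
wrist_force: [-2.8, -1.1, 6.3]
finger_gap: 0.0173
grip_force: 41.1
```

apply_moves --moves '[0,0,0,0,0,0,0,0,0,0,0,0,0,0,0,0,0,0,0,0,0,0,0,0,0,0,0,0,0,0,0,0,0,0,0,0,0,0,0,0,0,0,0,0,0,0,0,0,0,0,0,0,0,0,0,0,0,0,0,0,0,0,0,0,0,0,0,0,0,0,0,0]' --claw 60

```text
clock: 12.62
tcp_pos: [0.5734, -0.0367, 0.1531]
orientation: [-0.049, 0.705, 0.706, 0.05]
wrist_force: [-0.3, 1.1, 0.7]
finger_gap: 0.0514
grip_force: 0.0
```

apply_moves --moves '[0,0,1,0,0,0,0,0,2,0,0,0,0,1,3,0,0,0,0,2,4,0,0,0,-1,3,4,0,0,0,-2,4,4,0,0,0,-3,5,4,0,0,0,-3,6,4,0,0,0,-3,7,4,0,0,0,-3,8,4,0,0,0,-3,8,4,0,0,0,-3,8,4,0,0,0,-3,8,4,0,0,0,-3,8,4,0,0,0,-3,8,4,0,0,0,-3,8,4,0,0,0,-3,8,4,0,0,0,-3,8,4,0,0,0]'

```text
clock: 14.12
tcp_pos: [0.4985, 0.1628, 0.2531]
orientation: [-0.049, 0.706, 0.705, 0.049]
wrist_force: [-0.9, -0.8, 0.6]
finger_gap: 0.0513
grip_force: 0.0
```

```bash
python3 - <<'E'
from h import *
a=cam('top');b=cam('scene');cv2.imwrite('pics/p4.png',np.vstack([a['image'][60:300,140:600],b['image'][60:400,150:610]]))
E
```

```text
(no output)
```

View pics/p4.png

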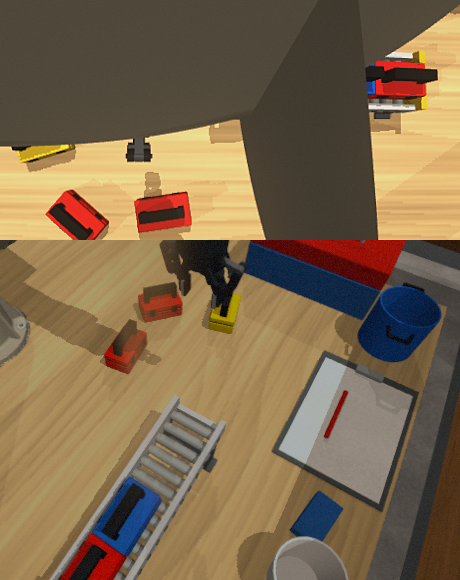

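Blue rests against red in the lane, red is at the stop, and the yellow case hasn't moved. The arm is clear of everything.

```bash
python3 -c "
from workcell import job
print(job.hand_in())"
```

```text
the job is handed in; nothing more can be done
None
```

I loaded the red case to the yellow stop, then the blue case so that it rests against the red one, left the yellow case where it stood, and handed the job in at about 14 s on the clock.

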